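# Snap the spout cap onto the training cup and keep it pressed home

## Task

Take the small spout cap (the one with the thumb tab) out of the low green tray, turn it so that its tab comes midway between the two handles of the steel training cup (front or back, whichever is nearer), and press it straight down over the spout: go on pressing after it clicks past the snap lugs, until its rim sits hard on the seat of the lid. Finish holding it there, still bearing down on the cap with a steady, firm push and not letting go; the cup stays standing where it is on its mat, and everything else is left where it is.

Things in the scene. Friction and masses are not known exactly. Their poses are not given: they have to be found in the camera images.
- cap_mid (a point): Centre (half-way up) of the spout cap: hollow white plastic, standing rim down; straight-sided, 43 mm across, 40 mm tall, 30 g, only its top edge rounded. z up along its axis; its thumb tab points along its +x. An inward lip at the rim leaves a 31 mm opening. It stands on the tray's floor, in one of three places in a row, about 88 mm apart; the bottle dome and the screw ring have the others.
- cap_tab (a point): Middle of the cap's thumb tab, 28 mm from the cap's axis and 3.5 mm above its rim: 16 mm wide, 4 mm thick, reaching 36 mm from the axis.
- cap: The same spout cap; origin at the centre of its rim (underside), 20 mm below cap_mid, same axes.
- cup_seat (a point): Centre of the flat round seat (47 mm across, 107 mm above the cup's foot) on top of the training cup's lid, where the cap's rim comes to rest: the cap is home with cap_mid 20 mm above this point. z up along the cup's axis; the handles stand out along +y and -y, so the tab belongs at +x or -x. The spout rises from here: white, round, 25 mm across, 28 mm tall, tapering over the top 12 mm.
- cup: Stainless steel training cup with a white screw lid and two loop handles (reaching 66 mm from its axis, below the seat), 70 mm across (lid 75 mm), 0.28 to 0.42 kg, loose, standing on its foot on the cork mat. Origin at the centre of its foot, axes as cup_seat.
- seat: Seat ring of the cup's lid, 6 mm high, origin at its underside; it feels the rim's push. Four springy snap lugs (a split bead) stand out to 36 mm across round the spout's foot, widest 8 mm above the seat. The cap's lip meets them with the rim 13 mm above the seat; it takes 7 to 10 N (more if off centre) with the rim 12 to 8 mm above it, then clicks past and the resistance drops away (the cup may hop up to it) until the rim lands on the seat.
- tray: Low green plastic tray, fixed: 220 mm (its x) by 300 mm (its y) outside, walls 4 mm thick and 45 mm high, floor 4 mm. Origin at the centre of its underside. It lies on the left or on the right, the mat on the other side.
- mat: Cork mat, fixed, 220 by 300 mm, 4 mm thick. Origin at the centre of its underside.
- dome_mid (a point): Centre of a feeding bottle's dome in the tray (leave alone): white, 61 mm across and 61 mm tall, rounded top, no tab.
- ring: Screw ring of a feeding bottle in the tray (leave alone): white ring 52 mm across, 36 mm hole, 18 mm tall; origin at the centre of its underside.
- ramekin: White ceramic ramekin, 80 mm across, 42 mm tall, on the mat beside the cup (leave alone). Origin at the centre of its underside.
- teether: Peach silicone elephant teether lying flat on the mat, about 60 by 75 mm, 12 mm thick (leave alone). Origin at its underside.
- bottle: Feeding bottle standing in front of the back bins, 60 mm across, 164 mm tall (leave alone). Origin at the centre of its underside.
- rattle: Wooden spinning rattle lying along its y in front of the back bins, 132 mm long, 42 mm across (leave alone). Origin on the surface below its middle.
- pacbox: Blue pacifier box in front of the back bins, 54 by 78 by 69 mm (leave alone). Origin at the centre of its underside.
There are look-alikes about, which are no part of the job. What is shaped like the cap but brown or orange is not meant.

How it is judged:
By the outcome, as a careful person would: the job done as asked, in the order asked, and still so for the second after the job is handed in, while the arm keeps its last pose, push and grip.
It also fails if it takes over 38 s, if anything falls off the work surface, if the arm or the gripper's body presses on something with over 40 N, if the wrist force passes 120 N, or if a joint passes its speed limit or range.

## Robot

A 6-joint arm with a two-finger parallel gripper is mounted at the origin on the work surface. World frame = base frame: x ahead of the robot, y to its left, z up, the work surface at z = 0. Lengths are in m, angles in rad, forces in N, time in s.
With the tool pointing down it reaches from about 0.3 to 0.875 m from the base axis. Payload 6.4 kg.
Tool frame: the origin (TCP) lies midway between the tips of the shut fingers; the grasp point (between the pads) lies 19 mm behind it; z points along the fingers, y is the line along which they close (so a half turn about z gives the same grasp; the last joint's range is limited). The gripper opens to 85 mm and grips with 20 to 120 N. Pads are 22 mm wide; open, the fingers measure 114 mm over their backs; the gripper's body (76 mm by 85 mm) begins 54 mm behind the grasp point. The pads swing forward as they close: fully open they stand 13 mm farther back than shut.
Start: joints at [-1.469, 0.181, 1.607, -0, 1.354, -0.206], TCP at [0.174, -0.548, 0.231] pointing down, gripper open.
Joint ranges: [-2.99, 2.99], [-0.89, 2.07], [0.3, 2.58], [-1.14, 4.28], [0, 2.63], [-3.12, 3.12]. Speed limits (rad/s): [2.57, 2.57, 3.01, 3.14, 3.14, 3.14].

## Interface

Orientations are given as a unit quaternion [w, x, y, z].
In Python, from bench import status, camera, ctrl gives the robot as it stands. The module is installed in compiled form; this text tells all that it offers.
- The arm moves only by the shell command python3 -m handwheel 'ROWS'. ROWS is JSON, a list that holds one entry, the list of rows, each a list of 7 numbers: the opening, from -1 (shut) to 1 (fully open), then the shift along the tool's x, y, z in cm, then the turn, a rotation vector about the tool's x, y, z in degrees. A call has 1 to 10 rows; each row is the pose to reach, as a shift and turn from the pose commanded when the call began, along the tool's axes at that moment; what a row does not reach only later rows make up. A row lasts 1/8 s, in which the tool goes at most 62.5 mm and 10.7 degrees, less where a joint would pass 70% of its speed; a pose out of reach is approached as far as the arm can. A call with a gripper value outside its range is refused whole. The fingers move at their own pace and stop on an object; the grip force is fixed at half the most. Time passes only in rows, so rows that repeat a pose let the fingers close. It gives the time, the measured TCP pose, the force, the opening and the grip force at its end, in the units of the state.
- status.get_obs(): the state, without advancing time (a new reading comes with each control period).
- camera(name): name is "scene" or "side" or "wrist"; returns a dict with "frame" (384x512x3 uint8, blue, green, red), "depth" (384x512 float32, m along the optical axis (not along the pixel's ray), 0 where there is no reading), "fx", "fy", "cx", "cy" (pixels), "dist" ([k1, k2, p1, p2, k3] as OpenCV has them; the pictures are not rectified), "extrinsics" (4x4, takes a point from camera to world coordinates); the wrist camera has in their place "hand_eye" (4x4, takes a point from camera to tool coordinates, whose origin is the TCP and whose axes are the flange's). Camera axes: x right, y down, z forward; pixel columns grow to the right and rows downward; lengths in m; the calibration is good to about 2 mm. A picture is of the moment at which its call begins: read the wrist's pose just before it.
- ctrl.hand_in(): hands the job in; it is judged then, once.
The state is a dict: "time_s": time; "q": joint angles; "dq": joint speeds; "joint_efforts": joint torques, N m; "eef_pos": TCP position; "eef_rot": TCP orientation; "wrist_force": force on the tool from outside, world axes, zero at the start; "torque": the same for the moment, N m; "opening": opening from 0.0 (shut) to 1.0 (fully open); "grasp_force": force on a finger pad.
Only numpy, scipy, OpenCV 4.12 (cv2) and the standard library are available. Lean on these libraries where they do the work, as an engineer would, in place of code of your own. Each camera call takes 0.05 s, during which the arm holds its last target. There are 200 camera calls.

## Working session

There is one attempt and no reset: what is moved stays moved. The work goes in short steps, Python scripts to look and compute and a shell command to move; the robot and the scene stay as the last step left them, time stands still between calls to the robot, and variables do not carry over. Pictures are saved under pics/ and viewed, at most 11 in all, crops included, and the job is handed in when it is done.

```bash
mkdir -p pics
cat > h.py <<'E'
import numpy as np, cv2
from bench import status, camera, ctrl
from scipy.spatial.transform import Rotation as R
def snap(n, f=None):
    o=status.get_obs(); c=camera(n)
    if 'extrinsics' in c: T=np.array(c['extrinsics'])
    else:
        q=o['eef_rot']; W=np.eye(4); W[:3,:3]=R.from_quat([q[1],q[2],q[3],q[0]]).as_matrix(); W[:3,3]=o['eef_pos']; T=W@np.array(c['hand_eye'])
    c['T']=T; c['K']=np.array([[c['fx'],0,c['cx']],[0,c['fy'],c['cy']],[0,0,1]]); c['o']=o
    if f: cv2.imwrite('pics/'+f,c['frame'])
    np.savez(''+n+'.npz',frame=c['frame'],depth=c['depth'],T=T,K=c['K'],dist=np.array(c['dist'],float))
    return c
def plane(c,px,z):
    u=cv2.undistortPoints(np.array(px,float).reshape(-1,1,2),c['K'],np.array(c['dist'],float)).reshape(-1,2)
    d=np.c_[u,np.ones(len(u))]@c['T'][:3,:3].T; o=c['T'][:3,3]
    return o+d*((z-o[2])/d[:,2])[:,None]
def cloud(c):
    h,w=c['depth'].shape; v,u=np.mgrid[:h,:w]
    n=cv2.undistortPoints(np.stack([u.ravel(),v.ravel()],1).astype(float).reshape(-1,1,2),c['K'],np.array(c['dist'],float)).reshape(-1,2)
    z=c['depth'].ravel(); p=np.c_[n*z[:,None],z]@c['T'][:3,:3].T+c['T'][:3,3]
    p[z==0]=np.nan
    return p.reshape(h,w,3)
E
python3 - <<'E'
from h import *
a=snap('scene','s1.png');b=snap('side','d1.png');
for c in(a,b):print(c['T'].round(3),c['fx'])
print(a['o'])
E
```

```text
[[-2.580e-01  7.560e-01 -6.010e-01  1.289e+00]
 [ 9.660e-01  2.010e-01 -1.620e-01  2.490e-01]
 [-1.000e-03 -6.220e-01 -7.830e-01  9.620e-01]
 [ 0.000e+00  0.000e+00  0.000e+00  1.000e+00]] 360.32155471008105
[[-0.946 -0.19   0.261  0.322]
 [-0.322  0.599 -0.733  0.844]
 [-0.017 -0.778 -0.628  0.744]
 [ 0.     0.     0.     1.   ]] 408.16732057163154
{'time_s': 0.0, 'q': array([-1.46928302e+00,  1.81546183e-01,  1.60805011e+00, -1.39822830e-05,
        1.35382052e+00, -2.06297584e-01]), 'dq': array([-0.00098352,  0.00115944, -0.00029193, -0.00129932, -0.00183395,
       -0.0005972 ]), 'joint_efforts': array([ 6.49719295e-04, -4.44865787e+01, -3.51345670e+01, -2.63292577e-04,
        8.89660267e-03, -1.15713348e-05]), 'eef_pos': array([ 0.17416312, -0.54737907,  0.23036093]), 'eef_rot': array([-9.11186596e-04,  9.88179274e-01,  1.53300003e-01,  4.09475205e-05]), 'wrist_force': array([ 0.85308283, -0.26435344, -0.35608764]), 'torque': array([ 0.01580873, -0.00114965, -0.00450939]), 'grasp_force': 0.0, 'opening': 1.0012309490905915}
```

View pics/s1.png

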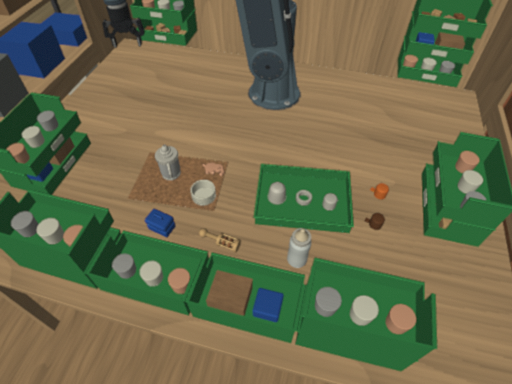

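View pics/d1.png

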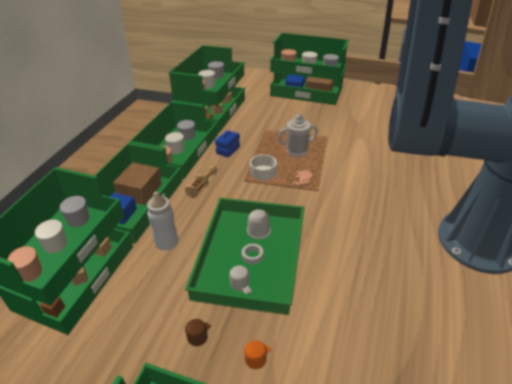

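The scene view shows the cap at about (330,202), the ring at (304,198), the dome at (277,192) and the cup at (168,160). In the side view the cap is at (238,275), with its tab near (247,290), and the cup is at (298,135).

```bash
cat > m.py <<'E'
from h import *
def ld(n): return dict(np.load(n+'.npz'))
for n,bc,bs in(('scene',(310,180,350,222),(140,135,200,190)),('side',(220,255,265,300),(270,105,330,165))):
    c=ld(n);P=cloud(c);hsv=cv2.cvtColor(c['frame'],cv2.COLOR_BGR2HSV)
    x0,y0,x1,y1=bc
    p=P[y0:y1,x0:x1].reshape(-1,3);f=hsv[y0:y1,x0:x1].reshape(-1,3)
    w=(f[:,1]<60)&(f[:,2]>90)
    p=p[w];top=p[p[:,2]>0.035]; low=p[(p[:,2]<.02)]
    print(n,'cap n',len(p),'z',np.nanpercentile(p[:,2],[1,50,99]),'top',top[:,:2].mean(0),(top.min(0)+top.max(0))/2,'low',low.mean(0) if len(low) else None,len(low))
    x0,y0,x1,y1=bs
    p=P[y0:y1,x0:x1].reshape(-1,3);p=p[np.isfinite(p[:,0])]
    for a,b in((.12,.126),(.126,.133),(.133,.14),(.095,.112)):
        t=p[(p[:,2]>a)&(p[:,2]<b)]
        if len(t):print(a,len(t),t.mean(0).round(4),t.min(0).round(3),t.max(0).round(3))
    cv2.imwrite('pics/%s_crops.png'%n,np.hstack([cv2.resize(c['frame'][b[1]:b[3],b[0]:b[2]],(390,390),interpolation=cv2.INTER_CUBIC) for b in(bc,bs)]))
a=cv2.imread('pics/scene_crops.png');b=cv2.imread('pics/side_crops.png')
cv2.imwrite('pics/c.png',cv2.resize(np.vstack([a,b]),(600,600)))
E
python3 m.py
```

```text
scene cap n 213 z [0.00466545 0.03959215 0.04821612] top [0.55028058 0.30842045] [0.54761476 0.30910098 0.04201202] low [0.55565103 0.31044755 0.01239762] 43
0.12 31 [ 0.5574 -0.2427  0.1236] [ 0.538 -0.262  0.121] [ 0.569 -0.23   0.126]
0.126 22 [ 0.5553 -0.2442  0.1288] [ 0.536 -0.263  0.126] [ 0.564 -0.234  0.133]
0.133 19 [ 0.5531 -0.2445  0.137 ] [ 0.542 -0.255  0.133] [ 0.56  -0.236  0.14 ]
0.095 230 [ 0.5622 -0.2398  0.1051] [ 0.514 -0.286  0.095] [ 0.594 -0.208  0.112]
side cap n 568 z [0.00464893 0.02898665 0.04615542] top [0.54438667 0.31513746] [0.5448389  0.31295132 0.04096616] low [0.53626689 0.29344355 0.01251154] 182
0.12 33 [ 0.549  -0.2366  0.1229] [ 0.534 -0.25   0.121] [ 0.566 -0.227  0.126]
0.126 18 [ 0.5495 -0.2387  0.1292] [ 0.539 -0.25   0.126] [ 0.562 -0.231  0.133]
0.133 22 [ 0.5494 -0.2426  0.1365] [ 0.54  -0.251  0.133] [ 0.559 -0.236  0.14 ]
0.095 232 [ 0.5474 -0.2317  0.1041] [ 0.512 -0.28   0.095] [ 0.591 -0.208  0.112]
```

View pics/c.png

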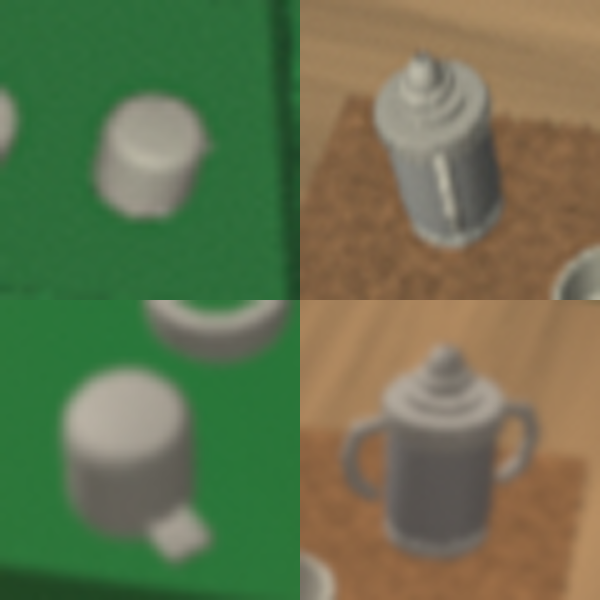

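The crops confirm the cap's tab points roughly to +y, and the cup's handles lie roughly along world x. So the tab belongs at about ±y, which is only a small turn.

Run:
```python
from h import *
c=snap('wrist','w0.png');print(np.array(c['hand_eye']).round(4),c['fx'],c['cx'],c['cy'])
```

```text
[[ 5.000e-04 -9.504e-01 -3.111e-01  8.060e-02]
 [ 1.000e+00  3.000e-04  7.000e-04  2.000e-04]
 [-6.000e-04 -3.111e-01  9.504e-01 -1.419e-01]
 [ 0.000e+00  0.000e+00  0.000e+00  1.000e+00]] 286.8341276445324 251.93118814026047 192.0021438823174
```

```bash
python3 -m handwheel '[[[0.6,28.7,-19.5,-9,0,0,-72],[0.6,28.7,-19.5,-9,0,0,-72],[0.6,28.7,-19.5,-9,0,0,-72],[0.6,28.7,-19.5,-9,0,0,-72],[0.6,28.7,-19.5,-9,0,0,-72],[0.6,28.7,-19.5,-9,0,0,-72],[0.6,28.7,-19.5,-9,0,0,-72],[0.6,28.7,-19.5,-9,0,0,-72]]]'
```

```text
time_s: 1.15
eef_pos: [0.3889, -0.2746, 0.3212]
eef_rot: [-0.0, 0.709, 0.705, -0.0]
wrist_force: [0.1, -0.1, 0.2]
opening: 0.804
grasp_force: 0.0
```

```bash
python3 -m handwheel '[[[0.6,6,16,0,0,0,0],[0.6,6,16,0,0,0,0],[0.6,6,16,0,0,0,0],[0.6,6,16,0,0,0,0]]]'
python3 - <<'E'
from h import *
c=snap('wrist','w1.png');print(c['T'].round(3))
E
```

```text
time_s: 1.65
eef_pos: [0.5505, -0.2154, 0.3197]
eef_rot: [-0.001, 0.71, 0.705, -0.0]
wrist_force: [-0.9, -0.1, 0.6]
opening: 0.799
grasp_force: 0.0
[[ 1.    -0.006 -0.003  0.552]
 [-0.007 -0.951 -0.31  -0.136]
 [-0.001  0.31  -0.951  0.462]
 [ 0.     0.     0.     1.   ]]
```

View pics/w1.png

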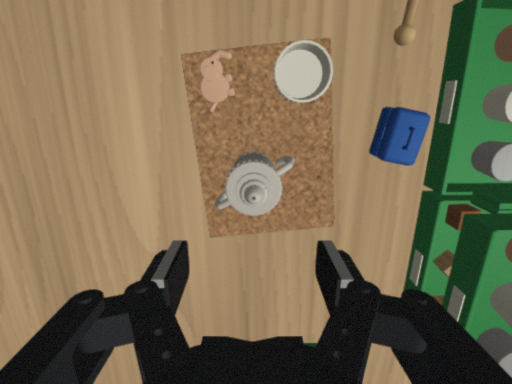

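The wrist view shows the cup's lid at (253,188), the spout tip at (255,195), and the handles out to (220,203) and (287,164).

```bash
cat > cup.py <<'E'
from h import *
from scipy.optimize import least_squares
c=dict(np.load('wrist.npz'));P=cloud(c)
p=P[130:235,200:310].reshape(-1,3);p=p[np.isfinite(p[:,0])]
print(np.histogram(p[:,2],bins=np.arange(0,.15,.005)))
def circ(q):
    s=least_squares(lambda v:np.hypot(q[:,0]-v[0],q[:,1]-v[1])-v[2],[*q.mean(0)[:2],.02],loss='soft_l1',f_scale=.001);return s.x.round(4)
for a,b in((.108,.114),(.125,.15),(.133,.15)):
    q=p[(p[:,2]>a)&(p[:,2]<b)];h=cv2.minEnclosingCircle(q[:,:2].astype(np.float32)) ;print(a,len(q),q.mean(0).round(4),h)
q=p[(p[:,2]>.095)&(p[:,2]<.114)];ctr,r=cv2.minEnclosingCircle(q[:,:2].astype(np.float32));print('lid',ctr,r)
ctr=np.array(ctr)
d=p[:,:2]-ctr;rr=np.hypot(*d.T)
m=(rr>.045)&(rr<.07)&(p[:,2]>.03)&(p[:,2]<.1);q=d[m]
for s in(1,-1):
    g=q[q[:,0]*s>0];print(len(g),g.mean(0),p[m][q[:,0]*s>0][:,2].mean(),np.degrees(np.arctan2(g[:,1].mean()*s,g[:,0].mean()*s)))
E
python3 cup.py
```

```text
(array([7655,  251,   19,    1,    0,   21,   19,   25,   43,   61,   55,
         38,   37,   32,   35,   15,   16,   45,  201,   83, 1130,  382,
        257,   19,  280,   62,   88,  156,    3]), array([0.   , 0.005, 0.01 , 0.015, 0.02 , 0.025, 0.03 , 0.035, 0.04 ,
       0.045, 0.05 , 0.055, 0.06 , 0.065, 0.07 , 0.075, 0.08 , 0.085,
       0.09 , 0.095, 0.1  , 0.105, 0.11 , 0.115, 0.12 , 0.125, 0.13 ,
       0.135, 0.14 , 0.145]))
0.108 365 [ 0.5519 -0.2426  0.1104] ((0.5521369576454163, -0.24902096390724182), 0.023532742634415627)
0.125 309 [ 0.5519 -0.2463  0.134 ] ((0.5511797070503235, -0.24785201251506805), 0.013660361990332603)
0.133 194 [ 0.552  -0.2477  0.1368] ((0.5520130395889282, -0.24845074117183685), 0.010211104527115822)
lid (0.5522733926773071, -0.2478298544883728) 0.043382346630096436
171 [0.0453191  0.02824554] 0.07630098763273302 31.93360081241681
133 [-0.04689869 -0.026408  ] 0.07639762360980766 29.383260503008483
```

```bash
python3 -m handwheel '[[[0.6,52,0,7,0,0,0],[0.6,52,0,7,0,0,0],[0.6,52,0,7,0,0,0],[0.6,52,0,7,0,0,0],[0.6,52,0,7,0,0,0],[0.6,52,0,7,0,0,0],[0.6,52,0,7,0,0,0],[0.6,52,0,7,0,0,0],[0.6,52,0,7,0,0,0],[0.6,52,0,7,0,0,0]]]'
python3 - <<'E'
from h import *
c=snap('wrist','w2.png')
E
```

```text
time_s: 2.95
eef_pos: [0.5517, 0.3038, 0.2506]
eef_rot: [-0.0, 0.71, 0.705, -0.001]
wrist_force: [0.2, -0.2, 0.2]
opening: 0.801
grasp_force: 0.0
```

View pics/w2.png

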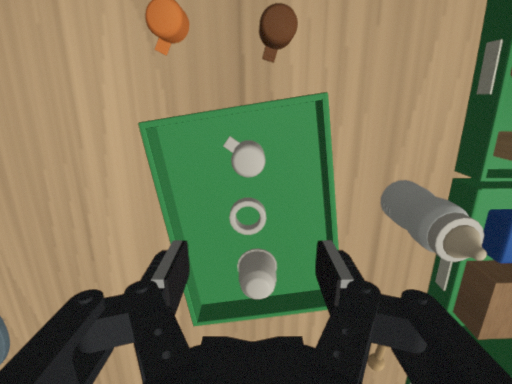

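The cap's top is at about (249,160), with its tab at about (232,145), up and to the left. The ring is at (248,217) and the dome at (258,280).

```bash
cat > cap.py <<'E'
from h import *
c=dict(np.load('wrist.npz'));P=cloud(c);hsv=cv2.cvtColor(c['frame'],cv2.COLOR_BGR2HSV)
x0,y0,x1,y1=215,128,275,190
p=P[y0:y1,x0:x1].reshape(-1,3);f=hsv[y0:y1,x0:x1].reshape(-1,3)
p=p[(f[:,1]<70)&(f[:,2]>110)]
t=p[p[:,2]>.036];ce,r=cv2.minEnclosingCircle(t[:,:2].astype(np.float32));print('top',len(t),t.mean(0),ce,r)
# image: contour of white mask at top plane
t=p[p[:,2]>.042];print('z',np.percentile(t[:,2],50),(t.min(0)+t.max(0))/2)
ce=np.array(ce)
d=p[:,:2]-ce;m=(p[:,2]<.02)&(np.hypot(*d.T)>.024)
g=p[m];print('tab',len(g),g.mean(0),'ang',np.degrees(np.arctan2(*(g[:,:2].mean(0)-ce)[::-1])),np.hypot(*(g[:,:2].mean(0)-ce)))
E
python3 cap.py
```

```text
top 844 [0.54738736 0.30966539 0.04269429] (0.5465367436408997, 0.308444619178772) 0.02144491858780384
z 0.04333165381906404 [0.54624124 0.30832079 0.0441629 ]
tab 141 [0.52784344 0.32237326 0.00772948] ang 143.30969896496637 0.02331193874344226
```

Run:
```python
from h import *
c=dict(np.load('wrist.npz'));hsv=cv2.cvtColor(c['frame'],cv2.COLOR_BGR2HSV)
m=((hsv[...,1]<90)&(hsv[...,2]>110)).astype(np.uint8)
v,u=np.nonzero(m[128:190,215:275]);px=np.c_[u+215,v+128]
for ce in([.5467,.3088],[.5462,.3078]):
    p=plane(c,px,.0095)[:,:2]-ce;r=np.hypot(*p.T);a=np.degrees(np.arctan2(p[:,1],p[:,0]))
    k=(r>.026)&(r<.038)&(p[:,1]>0);g=p[k].mean(0);print(k.sum(),g,np.degrees(np.arctan2(g[1],g[0])),np.hypot(*g),a[k].min(),a[k].max())
o=status.get_obs();q=o['eef_rot'];print(o['eef_pos'],R.from_quat([q[1],q[2],q[3],q[0]]).as_matrix().round(4))
import ast
# tray walls angle
g=((hsv[...,0]>50)&(hsv[...,0]<80)&(hsv[...,1]>120)).astype(np.uint8);g[:,345:]=0
ct=max(cv2.findContours(g,0,1)[0],key=cv2.contourArea);b=cv2.boxPoints(cv2.minAreaRect(ct));print(plane(c,b,.045).round(3))
```

```text
109 [-0.02490732  0.01827986] 143.72449045525286 0.030895432298003473 125.14270789164794 162.0154171087955
111 [-0.02428565  0.01927304] 141.56456526633795 0.031003919458682756 123.07525208630624 159.72433531954485
[0.55212343 0.30271773 0.25095873] [[ 7.7e-03  1.0e+00 -8.0e-04]
 [ 1.0e+00 -7.7e-03 -9.0e-04]
 [-9.0e-04 -8.0e-04 -1.0e+00]]
[[0.418 0.358 0.045]
 [0.638 0.39  0.045]
 [0.709 0.095 0.045]
 [0.427 0.042 0.045]]
```

```bash
python3 -m handwheel '[[[0.6,0.6,-0.54,6,0,0,-53],[0.6,0.6,-0.54,12,0,0,-53],[0.6,0.6,-0.54,16,0,0,-53],[0.6,0.6,-0.54,16,0,0,-53],[0.6,0.6,-0.54,17,0,0,-53],[0.6,0.6,-0.54,17,0,0,-53]]]'
python3 - <<'E'
from h import *
c=snap('wrist','w3.png');o=c['o'];q=o['eef_rot'];print(o['eef_pos'],R.from_quat([q[1],q[2],q[3],q[0]]).as_matrix().round(4))
E
```

```text
time_s: 3.75
eef_pos: [0.5471, 0.3074, 0.0809]
eef_rot: [-0.0, 0.323, 0.947, -0.001]
wrist_force: [0.5, -0.3, -0.4]
opening: 0.802
grasp_force: 0.0
[0.54705395 0.30741614 0.08094171] [[-7.918e-01  6.108e-01 -1.300e-03]
 [ 6.108e-01  7.918e-01 -9.000e-04]
 [ 5.000e-04 -1.500e-03 -1.000e+00]]
```

View pics/w3.png

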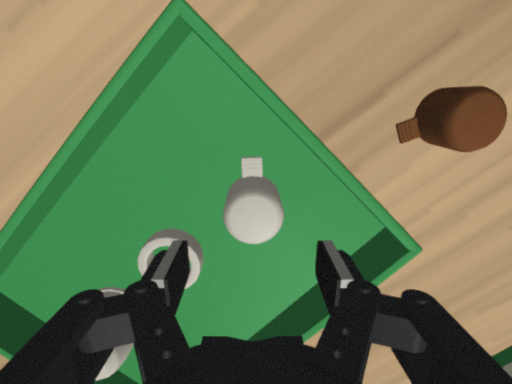

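The tab at (252,167) is in line with the cap's top at (254,217), square to the closing line. The ring at (172,258) needs a clearance check.

Run:
```python
from h import *
c=dict(np.load('wrist.npz'));P=cloud(c);hsv=cv2.cvtColor(c['frame'],cv2.COLOR_BGR2HSV)
w=(hsv[...,1]<60)&(hsv[...,2]>100)
def box(a): x0,y0,x1,y1=a;return P[y0:y1,x0:x1][w[y0:y1,x0:x1]]
p=box((215,150,295,250));t=p[p[:,2]>.035];ce,r=cv2.minEnclosingCircle(t[:,:2].astype(np.float32));ce=np.array(ce);print('cap',ce,r)
for C in (ce,np.array([.5467,.3088])):
    d=plane(c,np.argwhere(w[150:200,225:280])[:,::-1]+[225,150],.0095)[:,:2]-C;r=np.hypot(*d.T);g=d[(r>.027)&(r<.038)].mean(0);print('tab',np.degrees(np.arctan2(g[1],g[0])),np.hypot(*g))
r=box((135,225,205,300));r=r[(r[:,2]>.016)&(r[:,2]<.03)];print('ring',cv2.minEnclosingCircle(r[:,:2].astype(np.float32)),len(r))
```

```text
cap [0.54607362 0.30965087] 0.021414093673229218
tab 145.17226702629583 0.030892798526390642
tab 144.4892035686216 0.031447561376100476
ring ((0.544577956199646, 0.2241801917552948), 0.026215357705950737) 987
```

```bash
python3 -m handwheel '[[[0.6,0.18,0.1,3,0,0,0],[0.6,0.18,0.1,5.5,0,0,0],[0.6,0.18,0.1,7.2,0,0,0],[0.6,0.18,0.1,7.2,0,0,0],[-1,0.18,0.1,7.2,0,0,0],[-1,0.18,0.1,7.2,0,0,0],[-1,0.18,0.1,7.2,0,0,0],[-1,0.18,0.1,7.2,0,0,0],[-1,0.18,0.1,7.2,0,0,0],[-1,0.18,0.1,7.2,0,0,0]]]'
```

```text
time_s: 5.05
eef_pos: [0.5475, 0.3121, 0.0109]
eef_rot: [0.001, 0.32, 0.947, 0.001]
wrist_force: [-0.2, -0.5, 6.3]
opening: 0.485
grasp_force: 60.9
```

```bash
python3 -m handwheel '[[[-1,0,0,-5,0,0,0],[-1,0,0,-11,0,0,0],[-1,0,0,-17,0,0,0],[-1,0,0,-19,0,0,0],[-1,0,0,-19,0,0,0]]]'
python3 - <<'E'
from h import *
c=snap('wrist','w4.png');o=c['o'];q=o['eef_rot'];print(o['eef_pos'],R.from_quat([q[1],q[2],q[3],q[0]]).as_matrix().round(4))
E
```

```text
time_s: 5.68
eef_pos: [0.5469, 0.312, 0.2009]
eef_rot: [0.001, 0.32, 0.947, 0.001]
wrist_force: [0.2, -0.1, -0.6]
opening: 0.484
grasp_force: 60.7
[0.54688674 0.31203837 0.20089462] [[-0.7948  0.6068  0.0031]
 [ 0.6068  0.7948  0.0011]
 [-0.0018  0.0027 -1.    ]]
```

View pics/w4.png

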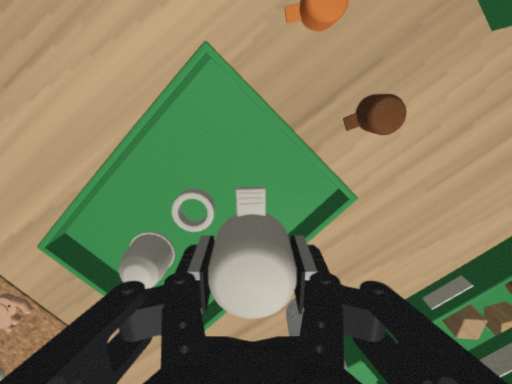

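The cap is held upright, its top centred near (252,265) and its tab at (251,201).

```bash
cat > hold.py <<'E'
from h import *
c=dict(np.load('wrist.npz'));c['T']=np.array(camera('wrist')['hand_eye']);P=cloud(c)  # tool frame
hsv=cv2.cvtColor(c['frame'],cv2.COLOR_BGR2HSV);w=(hsv[...,1]<60)&(hsv[...,2]>90)
p=P[180:330,205:300][w[180:330,205:300]];p=p[np.isfinite(p[:,0])]
print(np.histogram(p[:,2],bins=np.arange(-.04,.02,.004)))
t=p[p[:,2]<-.025];print('top z',np.percentile(t[:,2],[5,50]),'ctr',cv2.minEnclosingCircle(t[:,:2].astype(np.float32)))
v=(p[:,2]>-.022)&(p[:,0]>0);s=p[v&(p[:,2]<-.002)];
g=p[(p[:,0]>.023)&(p[:,0]<.04)&(p[:,2]>-.01)];print('front max x',np.percentile(s[:,0],95),'tab',len(g),g.mean(0),g.min(0),g.max(0))
E
python3 hold.py
```

```text
(array([   0, 2556, 2642,  602,  299,  259,  249,  229,  202,  205,  913,
         49,    0,    0]), array([-4.00000000e-02, -3.60000000e-02, -3.20000000e-02, -2.80000000e-02,
       -2.40000000e-02, -2.00000000e-02, -1.60000000e-02, -1.20000000e-02,
       -8.00000000e-03, -4.00000000e-03, -3.46944695e-17,  4.00000000e-03,
        8.00000000e-03,  1.20000000e-02,  1.60000000e-02]))
top z [-0.03299587 -0.03188026] ctr ((-0.001171163166873157, 0.0011503539280965924), 0.022184651345014572)
front max x 0.02005903500430095 tab 612 [ 0.02914302 -0.00057581  0.00197041] [ 0.02300461 -0.00861578 -0.00055929] [0.03450198 0.00694158 0.00578761]
```

```bash
python3 -m handwheel '[[[-1,-40.8,-47,-2,0,0,23.9],[-1,-40.8,-47,-2,0,0,23.9],[-1,-40.8,-47,-2,0,0,23.9],[-1,-40.8,-47,-2,0,0,23.9],[-1,-40.8,-47,-2,0,0,23.9],[-1,-40.8,-47,-2,0,0,23.9],[-1,-40.8,-47,-2,0,0,23.9],[-1,-40.8,-47,-2,0,0,23.9],[-1,-40.8,-47,-2,0,0,23.9],[-1,-40.8,-47,-2,0,0,23.9]]]';python3 -m handwheel '[[[-1,0,0,0,0,0,0],[-1,0,0,0,0,0,0]]]'
python3 - <<'E'
from h import *
c=snap('wrist','w5.png');o=c['o'];q=o['eef_rot'];print(o['eef_pos'],R.from_quat([q[1],q[2],q[3],q[0]]).as_matrix().round(4))
E
```

```text
time_s: 7.02
eef_pos: [0.5838, -0.3107, 0.2158]
eef_rot: [-0.003, 0.51, 0.86, 0.0]
wrist_force: [1.4, 0.9, -0.3]
opening: 0.486
grasp_force: 60.9
time_s: 7.28
eef_pos: [0.584, -0.3085, 0.2162]
eef_rot: [-0.003, 0.51, 0.86, 0.001]
wrist_force: [0.1, 1.0, -0.7]
opening: 0.487
grasp_force: 60.9
[ 0.58403446 -0.30851758  0.21624204] [[-0.4801  0.8772 -0.0038]
 [ 0.8772  0.4801  0.0036]
 [ 0.0049 -0.0016 -1.    ]]
```

View pics/w5.png

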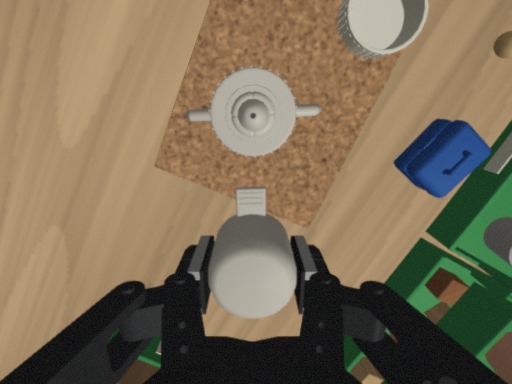

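The cup's spout tip is at (253,117), its handles at (192,116) and (316,110), almost parallel to the closing line, and the cap's tab at (251,201).

```bash
cat > cup2.py <<'E'
from h import *
c=dict(np.load('wrist.npz'));T=c['T'];W=T@np.linalg.inv(np.array(camera('wrist')['hand_eye']))
P=cloud(c);p=P[40:185,175:335].reshape(-1,3);p=p[np.isfinite(p[:,0])]
tl=lambda xy,z:(np.r_[xy,z]-W[:3,3])@W[:3,:3]
for a,b in((.098,.106),(.108,.114),(.116,.15),(.134,.15)):
    q=p[(p[:,2]>a)&(p[:,2]<b)];ce,r=cv2.minEnclosingCircle(q[:,:2].astype(np.float32));print(a,len(q),q.mean(0).round(4),np.round(ce,4),round(r,4),'tool',tl(ce,q[:,2].mean()).round(4))
C=np.array([.552,-.248]) if 0 else np.array(cv2.minEnclosingCircle(p[(p[:,2]>.108)&(p[:,2]<.114)][:,:2].astype(np.float32))[0])
d=p[:,:2]-C;r=np.hypot(*d.T);m=(r>.048)&(r<.068)&(p[:,2]>.05)&(p[:,2]<.105);q=d[m]
A=q[q[:,0]>0].mean(0);B=q[q[:,0]<0].mean(0);D=A-B;print(m.sum(),A,B,'handle ang',np.degrees(np.arctan2(D[1],D[0])),'yaw',np.degrees(np.arctan2(W[1,0],W[0,0])),'mid',C+(A+B)/2)
E
python3 cup2.py; python3 hold.py
```

```text
0.098 3574 [ 0.5515 -0.2468  0.104 ] [ 0.5524 -0.2486] 0.0389 tool [0.0671 0.0012 0.1126]
0.108 872 [ 0.552  -0.2474  0.1103] [ 0.5523 -0.2489] 0.0235 tool [0.067  0.0009 0.1063]
0.116 1591 [ 0.5518 -0.2482  0.1284] [ 0.5521 -0.2489] 0.0181 tool [0.0672 0.0008 0.0882]
0.134 475 [ 0.5521 -0.2487  0.1371] [ 0.5528 -0.2496] 0.0096 tool [0.0663 0.0011 0.0794]
300 [0.04645311 0.02902948] [-0.04674871 -0.02757035] handle ang 31.269576290052832 yaw 118.69283416995279 mid [ 0.55211474 -0.24814734]
(array([   0, 2558, 2631,  611,  282,  257,  244,  216,  197,  197,  900,
         40,    0,    0]), array([-4.00000000e-02, -3.60000000e-02, -3.20000000e-02, -2.80000000e-02,
       -2.40000000e-02, -2.00000000e-02, -1.60000000e-02, -1.20000000e-02,
       -8.00000000e-03, -4.00000000e-03, -3.46944695e-17,  4.00000000e-03,
        8.00000000e-03,  1.20000000e-02,  1.60000000e-02]))
top z [-0.03299186 -0.0318787 ] ctr ((-0.000262983056018129, 0.0009995190193876624), 0.021287202835083008)
front max x 0.020272134584804896 tab 615 [ 0.02917899 -0.00031589  0.00200363] [ 0.02300737 -0.00795278 -0.00042665] [0.035077   0.00713359 0.00573231]
```

```bash
python3 -m handwheel '[[[-1,3.5,0,0,0,0,0],[-1,6.78,0,2,0,0,0],[-1,6.78,0,4,0,0,0],[-1,6.78,0,5,0,0,0],[-1,6.78,0,5,0,0,0],[-1,6.78,0,5,0,0,0]]]'
python3 - <<'E'
from h import *
c=snap('side');d=snap('scene')
f=lambda c,x,y,s:cv2.resize(c['frame'][y:y+s,x:x+s],(390,390),interpolation=cv2.INTER_CUBIC)
cv2.imwrite('pics/c2.png',np.hstack([f(c,255,85,90),f(d,130,110,80)]))
o=d['o'];print(o['eef_pos'],o['wrist_force'])
E
```

```text
time_s: 8.18
eef_pos: [0.5532, -0.2508, 0.1698]
eef_rot: [0.001, 0.51, 0.86, -0.0]
wrist_force: [0.2, -0.6, 0.2]
opening: 0.483
grasp_force: 60.9
[ 0.5532224  -0.25084242  0.17001174] [ 0.45842137 -0.0682302   0.78697448]
```

View pics/c2.png

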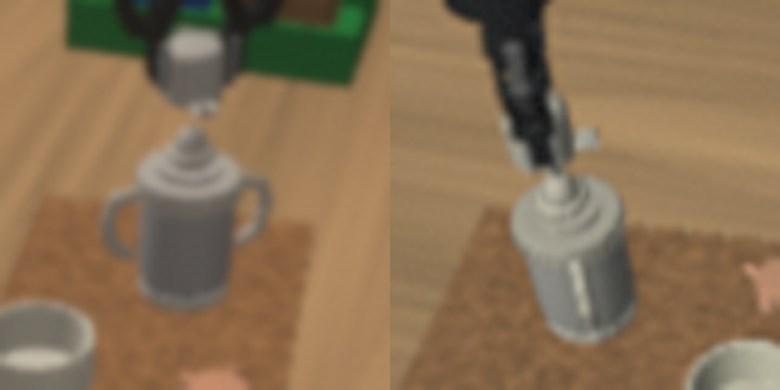

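The side and scene crops show the cap above the spout and roughly centred. The pose readings suggest a few mm of residual, so I'll check for noise.

Run:
```python
from h import *
for i in range(4):
    c=snap('wrist','w6.png');o=c['o'];print(o['eef_pos'].round(4),o['eef_rot'].round(4),np.abs(o['dq']).max().round(4))
P=cloud(c);p=P[60:260,150:360].reshape(-1,3);p=p[np.isfinite(p[:,0])]
W=c['T']@np.linalg.inv(np.array(c['hand_eye']));q=p[(p[:,2]>.095)&(p[:,2]<.106)]
q=q[np.hypot(q[:,0]-.552,q[:,1]+.248)<.05]
# lid rim: fit circle of radius .0375 to the outer edge (far side visible part)
t=(q-W[:3,3])@W[:3,:3];print(len(t),t.min(0),t.max(0))
a=t[t[:,0]>.005];print('far edge x',np.percentile(a[:,0],99.5),'y range',np.percentile(t[:,1],[.5,99.5]))
```

```text
[ 0.5531 -0.2508  0.17  ] [ 7.000e-04  5.097e-01  8.603e-01 -1.000e-04] 0.0052
[ 0.553  -0.2507  0.17  ] [ 6.000e-04  5.097e-01  8.604e-01 -1.000e-04] 0.0044
[ 0.5529 -0.2505  0.1698] [ 5.000e-04  5.097e-01  8.604e-01 -0.000e+00] 0.0035
[ 0.5529 -0.2504  0.1698] [ 4.000e-04  5.097e-01  8.604e-01 -0.000e+00] 0.0057
3266 [-0.02143224 -0.04335396  0.06374867] [0.0402737  0.04399653 0.07477656]
far edge x 0.03929048570339018 y range [-0.03840744  0.03923199]
```

View pics/w6.png

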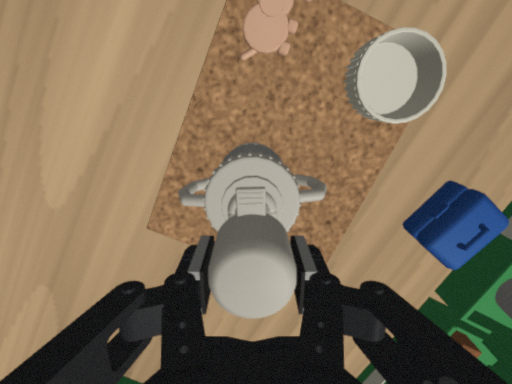

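The tab at (251,205) sits midway between the handles at (192,190) and (316,188). The arm is still creeping toward its target, so I'll let it settle.

```bash
python3 -m handwheel '[[[-1,0,0,0,0,0,0],[-1,0,0,0,0,0,0],[-1,0,0,0,0,0,0],[-1,0,0,0,0,0,0],[-1,0,0,0,0,0,0],[-1,0,0,0,0,0,0],[-1,0,0,0,0,0,0],[-1,0,0,0,0,0,0],[-1,0,0,0,0,0,0],[-1,0,0,0,0,0,0]]]'
cat > chk.py <<'E'
from h import *
c=snap('wrist');o=c['o'];print(o['eef_pos'].round(4),o['eef_rot'].round(4))
P=cloud(c);p=P[60:260,150:360].reshape(-1,3);p=p[np.isfinite(p[:,0])]
W=c['T']@np.linalg.inv(np.array(c['hand_eye']));q=p[(p[:,2]>.095)&(p[:,2]<.106)]
q=q[np.hypot(q[:,0]-.552,q[:,1]+.248)<.05]
t=(q-W[:3,3])@W[:3,:3]
a=t[np.abs(t[:,1])<.015];print('cup x',np.percentile(a[:,0],99)-.0375,'y',np.percentile(t[:,1],[.5,99.5]).mean())
E
python3 chk.py;python3 hold.py
```

```text
time_s: 9.72
eef_pos: [0.5526, -0.25, 0.1693]
eef_rot: [-0.0, 0.51, 0.86, 0.0]
wrist_force: [-0.2, 0.2, -1.2]
opening: 0.485
grasp_force: 60.9
[ 0.5526 -0.25    0.1693] [-0.      0.5095  0.8605  0.    ]
cup x 0.0012954599479926346 y 0.0011983523305893473
(array([   0, 2607, 2597,  585,  286,  265,  230,  224,  199,  185,  915,
         80,    0,    0]), array([-4.00000000e-02, -3.60000000e-02, -3.20000000e-02, -2.80000000e-02,
       -2.40000000e-02, -2.00000000e-02, -1.60000000e-02, -1.20000000e-02,
       -8.00000000e-03, -4.00000000e-03, -3.46944695e-17,  4.00000000e-03,
        8.00000000e-03,  1.20000000e-02,  1.60000000e-02]))
top z [-0.03302593 -0.03189104] ctr ((-0.00012158347817603499, 0.0006059788865968585), 0.021260324865579605)
front max x 0.020246548107044664 tab 629 [ 0.02926592 -0.00049062  0.0021801 ] [ 0.02301071 -0.00848239 -0.00026952] [0.03474863 0.00714321 0.0581624 ]
```

```bash
python3 -m handwheel '[[[-1,0.22,-0.02,0.5,0,0,0],[-1,0.22,-0.02,1.5,0,0,0],[-1,0.22,-0.02,2.2,0,0,0],[-1,0.22,-0.02,2.8,0,0,0],[-1,0.22,-0.02,3.2,0,0,0],[-1,0.22,-0.02,3.2,0,0,0],[-1,0.22,-0.02,3.2,0,0,0],[-1,0.22,-0.02,3.2,0,0,0]]]'; python3 chk.py
```

```text
time_s: 10.82
eef_pos: [0.5516, -0.2483, 0.1376]
eef_rot: [0.0, 0.51, 0.86, -0.0]
wrist_force: [-0.4, -0.2, -0.5]
opening: 0.486
grasp_force: 60.9
[ 0.5516 -0.2483  0.1376] [ 3.000e-04  5.095e-01  8.605e-01 -0.000e+00]
cup x -0.0004071257776613116 y 0.001034991702355239
```

```bash
python3 -m handwheel '[[[-1,0.03,-0.02,0.4,0,0,0],[-1,0.03,-0.02,0.7,0,0,0],[-1,0.03,-0.02,0.9,0,0,0],[-1,0.03,-0.02,1.0,0,0,0]]]'; python3 -m handwheel '[[[-1,0,0,0.15,0,0,0],[-1,0,0,0.3,0,0,0],[-1,0,0,0.45,0,0,0],[-1,0,0,0.6,0,0,0]]]';python3 -m handwheel '[[[-1,0,0,0.1,0,0,0],[-1,0,0,0.2,0,0,0],[-1,0,0,0.3,0,0,0],[-1,0,0,0.3,0,0,0]]]'
```

```text
time_s: 11.38
eef_pos: [0.5518, -0.2482, 0.129]
eef_rot: [0.001, 0.509, 0.861, 0.0]
wrist_force: [-3.2, 2.6, 14.4]
opening: 0.483
grasp_force: 62.3
time_s: 11.88
eef_pos: [0.5514, -0.2481, 0.1219]
eef_rot: [0.0, 0.509, 0.86, 0.0]
wrist_force: [0.6, -0.3, -2.8]
opening: 0.487
grasp_force: 60.8
time_s: 12.38
eef_pos: [0.551, -0.248, 0.1182]
eef_rot: [-0.0, 0.51, 0.86, -0.0]
wrist_force: [-0.7, 0.3, -2.0]
opening: 0.485
grasp_force: 61.3
```

```bash
for i in 1 ; do python3 -m handwheel '[[[-1,0,0,0.1,0,0,0],[-1,0,0,0.15,0,0,0],[-1,0,0,0.15,0,0,0]]]'; python3 -m handwheel '[[[-1,0,0,0.1,0,0,0],[-1,0,0,0.15,0,0,0],[-1,0,0,0.15,0,0,0]]]'; done
```

```text
time_s: 12.75
eef_pos: [0.5515, -0.2483, 0.118]
eef_rot: [0.001, 0.509, 0.86, -0.0]
wrist_force: [-2.7, 1.5, 5.5]
opening: 0.486
grasp_force: 62.0
time_s: 13.12
eef_pos: [0.5519, -0.2487, 0.118]
eef_rot: [0.001, 0.509, 0.86, -0.0]
wrist_force: [-5.1, 2.5, 13.4]
opening: 0.487
grasp_force: 62.9
```

```bash
python3 -m handwheel '[[[-1,0.05,-0.03,0.1,0,0,0],[-1,0.05,-0.03,0.2,0,0,0],[-1,0.05,-0.03,0.2,0,0,0],[-1,0.05,-0.03,0.2,0,0,0]]]'; python3 -m handwheel '[[[-1,0,0,0,0,0,0],[-1,0,0,0,0,0,0],[-1,0,0,0,0,0,0],[-1,0,0,0,0,0,0]]]'
```

```text
time_s: 13.62
eef_pos: [0.5522, -0.249, 0.118]
eef_rot: [0.002, 0.509, 0.861, -0.0]
wrist_force: [-7.7, 3.6, 23.8]
opening: 0.482
grasp_force: 64.1
time_s: 14.12
eef_pos: [0.5522, -0.2489, 0.118]
eef_rot: [0.002, 0.509, 0.861, -0.0]
wrist_force: [-6.4, 3.3, 23.5]
opening: 0.488
grasp_force: 64.1
```

```bash
python3 - <<'E'
from h import *
c=snap('side');d=snap('wrist')
f=lambda c,x,y,s:cv2.resize(c['frame'][y:y+s,x:x+s],(390,390),interpolation=cv2.INTER_CUBIC)
cv2.imwrite('pics/c3.png',np.hstack([f(c,255,85,90),f(d,140,60,230)]))
print(d['o']['wrist_force'],d['o']['eef_pos'])
E
python3 hold.py
```

```text
[-6.85761119  3.34026058 23.77483081] [ 0.55217629 -0.24892969  0.11801458]
(array([   0, 2780, 2440,  574,  311,  276,  240,  231,  238,  213,  935,
        359,  229, 2279]), array([-4.00000000e-02, -3.60000000e-02, -3.20000000e-02, -2.80000000e-02,
       -2.40000000e-02, -2.00000000e-02, -1.60000000e-02, -1.20000000e-02,
       -8.00000000e-03, -4.00000000e-03, -3.46944695e-17,  4.00000000e-03,
        8.00000000e-03,  1.20000000e-02,  1.60000000e-02]))
top z [-0.03311478 -0.03197028] ctr ((-0.000713914749212563, 0.000575099082197994), 0.02146223746240139)
front max x 0.02036014285681133 tab 2095 [0.02937357 0.00032218 0.01047995] [ 0.02301663 -0.02868514 -0.00044049] [0.03590295 0.02919979 0.04769436]
```

View pics/c3.png

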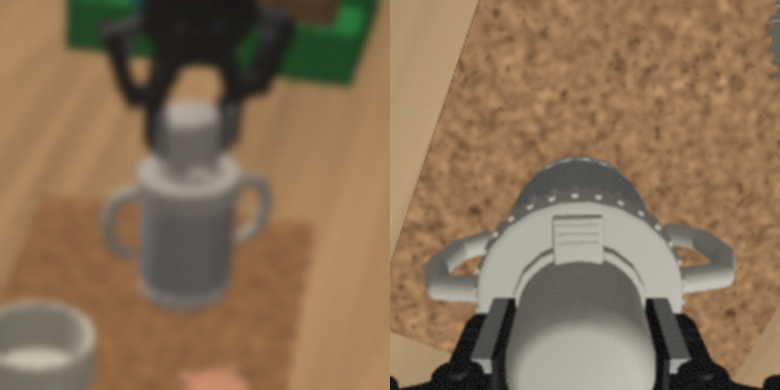

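The cap sits flush on the seat with its tab midway between the handles. It has not slipped in the grip, and the push is steady at about 24 N.

```bash
python3 -c "from bench import ctrl;print(ctrl.hand_in())"
```

```text
the job is handed in; nothing more can be done
None
```

The spout cap is clicked past the lugs and its rim is down on the lid's seat, with the tab midway between the handles; I handed in still gripping it and pressing down with about 24 N.

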